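Load and start the cup warmer

ROBOT

A 6-joint arm with a two-finger parallel gripper is mounted at the origin on a cart in front of the work surface, level with it; the furniture and walls round the work are solid. World frame = base frame: x ahead of the robot, y to its left, z up, the work surface at z = 0. Lengths are in m, angles in rad, forces in N, time in s.
With the tool pointing down it reaches from about 0.35 to 0.975 m from the base axis. Payload 4.9 kg.
Tool frame: the origin (TCP) lies on the mounting face of the last link; the fingertips stand 173 mm ahead of it and the grasp point (between the pads) lies 155 mm ahead of it; z points along the fingers, y is the line along which they close (so a half turn about z gives the same grasp; the last joint's range is limited). The gripper opens to 85 mm and grips with 20 to 120 N. Pads are 22 mm wide; open, the fingers measure 114 mm over their backs; the gripper's body (76 mm by 85 mm) begins 54 mm behind the grasp point. The pads swing forward as they close: fully open they stand 13 mm farther back than shut.
Start: joints at [-1.408, 0.053, 1.613, -0, 1.476, -0.119], TCP at [0.174, -0.6, 0.405] pointing down, gripper open.
Joint ranges: [-3.01, 3.01], [-1.01, 2.22], [0.06, 2.58], [-1.02, 4.17], [0.09, 2.62], [-3.14, 3.14]. Speed limits (rad/s): [2.57, 2.57, 3.14, 3.14, 3.14, 3.14].

INTERFACE

Orientations are given as a rotation vector (axis times angle).
In Python, from station import monitor, eyes, finish_job gives the robot as it stands. The module is installed in compiled form; this text tells all that it offers.
- The arm moves only by the tool step_arm, never from a script. Its argument "commands" is a list of rows, each a list of 3 entries, a list of its own where there are three numbers: the opening in per cent of the stroke, from 0 (shut) to 100 (fully open), then the shift along the tool's x, y, z in mm, then the turn about the tool's z in degrees. In form: [[hand, [x, y, z], yaw], ...]. A call has 1 to 12 rows; each row is the pose to reach, as a shift and turn from the pose commanded when the call began, along the tool's axes at that moment; what a row does not reach only later rows make up. A row lasts 1/8 s, in which the tool goes at most 62.5 mm and 10.7 degrees, less where a joint would pass 70% of its speed; a pose out of reach is approached as far as the arm can. A call with a gripper value outside its range is refused whole. The fingers move at their own pace and stop on an object; "squeeze" is the grip in N (left out, the last holds). Time passes only in rows, so rows that repeat a pose let the fingers close. It gives the time, the measured TCP pose, the force, the opening and the grip force at its end, in the units of the state.
- monitor.get_obs(): the state, without advancing time (a new reading comes with each control period).
- eyes.get_image(name): name is "side" or "top"; returns the picture (420x560x3 uint8, red, green, blue); there is no depth.
- eyes.camera_info(name): a dict with "camera_matrix" (3x3 intrinsics, pixels), "extrinsics" (4x4, takes a point from camera to world coordinates). Camera axes: x right, y down, z forward; pixel columns grow to the right and rows downward; lengths in m; the calibration is good to about 2 mm. A picture is of the moment at which its call begins. camera_info takes no time and is no camera call.
- finish_job(): hands the job in; it is judged then, once.
The state is a dict: "t": time; "q": joint angles; "dq": joint speeds; "effort": joint torques, N m; "tool_pos": TCP position; "tool_rot": TCP orientation; "contact_force": force on the tool from outside, world axes, zero at the start; "wrist_torque": the same for the moment, N m; "opening": finger opening in m; "grip_force": force on a finger pad.
Only numpy, scipy, OpenCV 4.12 (cv2) and the standard library are available. Lean on these libraries where they do the work, as an engineer would, in place of code of your own. Each camera call takes 0.05 s, during which the arm holds its last target. There are 200 camera calls.

TASK

Take the matchbox off the cup-warming shelf and lay it flat on the bare worktop, then stand all the espresso cups upright on the shelf in one neat row, each centred on a ring mark, starting at the leftmost mark (as the robot sees it) with no mark left empty between cups, and with every handle pointing to the right along the row. Then switch the shelf on by pressing its keys fully, one at a time: first the round one, then the square one, then the long bar-shaped one. Leave the salt shaker and the lemon behind the shelf where they are, and if a cup gets knocked out of the row, put it back.

Things in the scene. Friction and masses are not known exactly. Their poses are not given: they have to be found in the camera images.
- warmer: electric cup-warming shelf, fixed: aluminium slab 190 deep (its x, away from the robot) x 450 wide (its y, to the left) x 30 mm high, origin at the centre of its underside. Its flat black top plate has five white ring marks (60 mm) in one row, 35 mm behind the slab's centre; the steel strip at the front has three white push keys, 64 mm in front of the centre, in varying order.
- slot_0 (a point): centre of ring mark 0 on the shelf's top (the leftmost); on the top surface, 30 mm above the worktop; neighbouring marks are 84 mm apart; axes as the shelf's
- slot_1 (a point): centre of ring mark 1 on the shelf's top (number 2 from the left); on the top surface, 30 mm above the worktop; neighbouring marks are 84 mm apart; axes as the shelf's
- slot_2 (a point): centre of ring mark 2 on the shelf's top (number 3 from the left); on the top surface, 30 mm above the worktop; neighbouring marks are 84 mm apart; axes as the shelf's
- slot_3 (a point): centre of ring mark 3 on the shelf's top (number 4 from the left); on the top surface, 30 mm above the worktop; neighbouring marks are 84 mm apart; axes as the shelf's
- slot_4 (a point): centre of ring mark 4 on the shelf's top (the rightmost); on the top surface, 30 mm above the worktop; neighbouring marks are 84 mm apart; axes as the shelf's
- right_end (a point): point on the shelf's right-hand edge, on the row's line, 225 mm to the right of the shelf's centre; it only tells which way is right along the row
- cup_0: white espresso cup, upright, straight wall 52 mm across (3 mm thick), foot 50 mm, 60 mm high, hollow with a thick heavy base, about 120 g; origin at the centre of its underside, z up. One upright loop handle, 6 mm thick, points along the cup's +y and reaches 46 mm from the cup's axis, at 12 to 51 mm height. All the cups are alike; they start left of the shelf, 7 cm or more between axes; 4 or 5 are present (None: absent).
- cup_1: white espresso cup, upright, straight wall 52 mm across (3 mm thick), foot 50 mm, 60 mm high, hollow with a thick heavy base, about 120 g; origin at the centre of its underside, z up. One upright loop handle, 6 mm thick, points along the cup's +y and reaches 46 mm from the cup's axis, at 12 to 51 mm height. All the cups are alike; they start left of the shelf, 7 cm or more between axes; 4 or 5 are present (None: absent).
- cup_2: white espresso cup, upright, straight wall 52 mm across (3 mm thick), foot 50 mm, 60 mm high, hollow with a thick heavy base, about 120 g; origin at the centre of its underside, z up. One upright loop handle, 6 mm thick, points along the cup's +y and reaches 46 mm from the cup's axis, at 12 to 51 mm height. All the cups are alike; they start left of the shelf, 7 cm or more between axes; 4 or 5 are present (None: absent).
- cup_3: white espresso cup, upright, straight wall 52 mm across (3 mm thick), foot 50 mm, 60 mm high, hollow with a thick heavy base, about 120 g; origin at the centre of its underside, z up. One upright loop handle, 6 mm thick, points along the cup's +y and reaches 46 mm from the cup's axis, at 12 to 51 mm height. All the cups are alike; they start left of the shelf, 7 cm or more between axes; 4 or 5 are present (None: absent).
- cup_4: white espresso cup, upright, straight wall 52 mm across (3 mm thick), foot 50 mm, 60 mm high, hollow with a thick heavy base, about 120 g; origin at the centre of its underside, z up. One upright loop handle, 6 mm thick, points along the cup's +y and reaches 46 mm from the cup's axis, at 12 to 51 mm height. All the cups are alike; they start left of the shelf, 7 cm or more between axes; 4 or 5 are present (None: absent).
- matchbox: matchbox lying flat, 36 (its x) x 52 (its y) x 15 mm high, 30 g, origin at the centre of its underside; it lies on the shelf's top plate at the start. Worktop that stays bare: right of the shelf, x 0.39 to 0.48, from the shelf edge to y = -0.46 (a fixed 20 mm thick gas hose crosses the worktop beyond, to the right and back; a fixed hob 120 mm high stands behind the cups: x over 0.685, y over 0)
- key_round_top (a point): centre of the top of the round key, 24 mm across, on the front strip, 12 mm proud of the shelf's top; moves with the key; z up
- key_round (a joint): travel of the round key: 0 up, 0.006 m fully pressed; a spring returns it; 1.5 N starts it, 5 N takes it fully down; it counts as pressed beyond 0.004 m
- key_square_top (a point): centre of the top of the square key, 23 x 23 mm, on the front strip, 12 mm proud of the shelf's top; moves with the key; z up
- key_square (a joint): travel of the square key: 0 up, 0.006 m fully pressed; a spring returns it; 1.5 N starts it, 5 N takes it fully down; it counts as pressed beyond 0.004 m
- key_bar_top (a point): centre of the top of the bar-shaped key, 46 mm long (along the row) x 15 mm, on the front strip, 12 mm proud of the shelf's top; moves with the key; z up
- key_bar (a joint): travel of the bar key: 0 up, 0.006 m fully pressed; a spring returns it; 1.5 N starts it, 5 N takes it fully down; it counts as pressed beyond 0.004 m
- salt_shaker: salt shaker, 43 mm across, 105 mm high, standing behind the shelf, origin at the centre of its underside; a bystander
- lemon: lemon, 83 x 58 x 58 mm, standing behind the shelf, origin at the centre of its underside; a bystander
Not all that is in view belongs to the job. What is shaped like the cup_0 but purple is not meant.

How it is judged:
On the way, in this order (a step that is already met when the one before it is completed fails the run):
1. the matchbox lies on the worktop and all cups stand in the row, handles right, released (angle between matchbox's own z axis and vertical below 0.15 rad and height (world z) of matchbox between -0.012 and 0.012 m and linear speed of each of matchbox, cup_0, cup_1, cup_2, cup_3, cup_4 below 0.02 m/s and contact force between matchbox and warmer below 0.02 N and contact force between each of matchbox, cup_0, cup_1, cup_2, cup_3, cup_4 and the fingers below 0.05 N and (horizontal distance between cup_0 and slot_0 below 0.012 m or (horizontal distance between cup_0 and slot_1 below 0.012 m and horizontal distance between any of cup_1, cup_2, cup_3, cup_4 and slot_0 below 0.012 m) or (horizontal distance between cup_0 and slot_2 below 0.012 m and horizontal distance between any of cup_1, cup_2, cup_3, cup_4 and slot_1 below 0.012 m) or (horizontal distance between cup_0 and slot_3 below 0.012 m and horizontal distance between any of cup_1, cup_2, cup_3, cup_4 and slot_2 below 0.012 m) or (horizontal distance between cup_0 and slot_4 below 0.012 m and horizontal distance between any of cup_1, cup_2, cup_3, cup_4 and slot_3 below 0.012 m)) and z of cup_0 in the frame of warmer between 0.026 and 0.034 m and angle between each of cup_0, cup_1, cup_2, cup_3, cup_4's own z axis and vertical below 0.1 rad and angle between the y axis of each of cup_0, cup_1, cup_2, cup_3, cup_4 and the y axis of warmer, either way round below 0.3 rad and y of right_end in the frame of cup_0 above 0 m and (horizontal distance between cup_1 and slot_0 below 0.012 m or (horizontal distance between cup_1 and slot_1 below 0.012 m and horizontal distance between any of cup_0, cup_2, cup_3, cup_4 and slot_0 below 0.012 m) or (horizontal distance between cup_1 and slot_2 below 0.012 m and horizontal distance between any of cup_0, cup_2, cup_3, cup_4 and slot_1 below 0.012 m) or (horizontal distance between cup_1 and slot_3 below 0.012 m and horizontal distance between any of cup_0, cup_2, cup_3, cup_4 and slot_2 below 0.012 m) or (horizontal distance between cup_1 and slot_4 below 0.012 m and horizontal distance between any of cup_0, cup_2, cup_3, cup_4 and slot_3 below 0.012 m)) and z of cup_1 in the frame of warmer between 0.026 and 0.034 m and y of right_end in the frame of cup_1 above 0 m and (horizontal distance between cup_2 and slot_0 below 0.012 m or (horizontal distance between cup_2 and slot_1 below 0.012 m and horizontal distance between any of cup_0, cup_1, cup_3, cup_4 and slot_0 below 0.012 m) or (horizontal distance between cup_2 and slot_2 below 0.012 m and horizontal distance between any of cup_0, cup_1, cup_3, cup_4 and slot_1 below 0.012 m) or (horizontal distance between cup_2 and slot_3 below 0.012 m and horizontal distance between any of cup_0, cup_1, cup_3, cup_4 and slot_2 below 0.012 m) or (horizontal distance between cup_2 and slot_4 below 0.012 m and horizontal distance between any of cup_0, cup_1, cup_3, cup_4 and slot_3 below 0.012 m)) and z of cup_2 in the frame of warmer between 0.026 and 0.034 m and y of right_end in the frame of cup_2 above 0 m and (horizontal distance between cup_3 and slot_0 below 0.012 m or (horizontal distance between cup_3 and slot_1 below 0.012 m and horizontal distance between any of cup_0, cup_1, cup_2, cup_4 and slot_0 below 0.012 m) or (horizontal distance between cup_3 and slot_2 below 0.012 m and horizontal distance between any of cup_0, cup_1, cup_2, cup_4 and slot_1 below 0.012 m) or (horizontal distance between cup_3 and slot_3 below 0.012 m and horizontal distance between any of cup_0, cup_1, cup_2, cup_4 and slot_2 below 0.012 m) or (horizontal distance between cup_3 and slot_4 below 0.012 m and horizontal distance between any of cup_0, cup_1, cup_2, cup_4 and slot_3 below 0.012 m)) and z of cup_3 in the frame of warmer between 0.026 and 0.034 m and y of right_end in the frame of cup_3 above 0 m and (horizontal distance between cup_4 and slot_0 below 0.012 m or (horizontal distance between cup_4 and slot_1 below 0.012 m and horizontal distance between any of cup_0, cup_1, cup_2, cup_3 and slot_0 below 0.012 m) or (horizontal distance between cup_4 and slot_2 below 0.012 m and horizontal distance between any of cup_0, cup_1, cup_2, cup_3 and slot_1 below 0.012 m) or (horizontal distance between cup_4 and slot_3 below 0.012 m and horizontal distance between any of cup_0, cup_1, cup_2, cup_3 and slot_2 below 0.012 m) or (horizontal distance between cup_4 and slot_4 below 0.012 m and horizontal distance between any of cup_0, cup_1, cup_2, cup_3 and slot_3 below 0.012 m)) and z of cup_4 in the frame of warmer between 0.026 and 0.034 m and y of right_end in the frame of cup_4 above 0 m), for 0.2 s.
2. the round key is pressed (value of joint key_round above 0.004 m), for 0.1 s.
3. the square key is pressed (value of joint key_square above 0.004 m), for 0.1 s.
4. the bar key is pressed (value of joint key_bar above 0.004 m), for 0.1 s.
At the end, for the whole second after the job is handed in: Every cup upright (0.1 rad) on the shelf within 12 mm of a ring mark's centre, marks filled from the left without a gap, handles to the right within 0.3 rad; matchbox flat (0.15 rad) on the worktop, off the shelf; keys up; all released and at rest (all of step 1 and value of joint each of key_round, key_square, key_bar below 0.0015 m); the robot touches nothing.
It fails at once if the salt shaker or lemon is shifted by more than 40 mm (distance of any of salt_shaker, lemon from where it was at the start of the episode above 0.04 m).
It fails at once if two keys are pressed together (value of joint each of key_round, key_square above 0.003 m or value of joint each of key_round, key_bar above 0.003 m or value of joint each of key_square, key_bar above 0.003 m).
Of cup_0, cup_1, cup_2, cup_3, cup_4 only 4 to 5 are there at a start; the rules pass over those that are not, and their reading is None.
At some moment in a run one of cup_0, cup_1, cup_2, cup_3, cup_4 may be knocked a few centimetres aside while the robot is not near it.
It also fails if it takes over 210 s, if anything falls off the work surface, if the arm or the gripper's body presses on something with over 40 N, if the wrist force passes 120 N, or if a joint passes its speed limit or range.

## Working session

There is one attempt and no reset: what is moved stays moved. The work goes in short steps, Python scripts to look and compute and a tool call to move; the robot and the scene stay as the last step left them, time stands still between calls to the robot, and variables do not carry over. Pictures are saved under pics/ and viewed, at most 14 in all, crops included, and the job is handed in when it is done.

Besides the shell and the picture viewer there is one more tool, called after "Call:" as name(argument=value, ...), one argument or row to a line, values as JSON. step_arm: Moves the arm, as the interface text tells. Its arguments: {"type":"object","properties":{"commands":{"type":"array"},"squeeze":{"type":"number"}},"required":["commands"]}

```bash
mkdir -p pics; python3 - <<'E'
from station import monitor, eyes
import cv2, numpy as np
for n in ("top","side"):
    im=eyes.get_image(n); cv2.imwrite(f"pics/{n}0.png",im[:,:,::-1])
    c=eyes.camera_info(n); print(n,np.round(c["camera_matrix"],1).tolist(),np.round(c["extrinsics"],3).tolist())
o=monitor.get_obs(); print({k:np.round(v,3).tolist() for k,v in o.items()})
E
```

```text
top [[465.8, 0.0, 278.4], [0.0, 465.8, 207.2], [0.0, 0.0, 1.0]] [[0.003, -0.994, 0.108, 0.477], [-1.0, -0.003, 0.0, 0.127], [-0.0, -0.108, -0.994, 1.363], [0.0, 0.0, 0.0, 1.0]]
side [[435.8, 0.0, 285.9], [0.0, 435.8, 206.0], [0.0, 0.0, 1.0]] [[-0.986, -0.099, 0.132, 0.406], [-0.165, 0.564, -0.809, 1.238], [0.006, -0.82, -0.573, 0.842], [0.0, 0.0, 0.0, 1.0]]
{'t': 0.1, 'q': [-1.408, 0.053, 1.614, 0.0, 1.476, -0.119], 'dq': [-0.0, -0.002, -0.003, 0.002, -0.001, 0.002], 'effort': [-0.0, -39.491, -37.136, -0.0, 0.004, -0.0], 'tool_pos': [0.174, -0.6, 0.404], 'tool_rot': [-3.109, -0.441, 0.0], 'contact_force': [0.266, 0.378, -0.427], 'wrist_torque': [0.016, -0.004, -0.025], 'grip_force': 0.0, 'opening': 0.085}
```

View pics/top0.png

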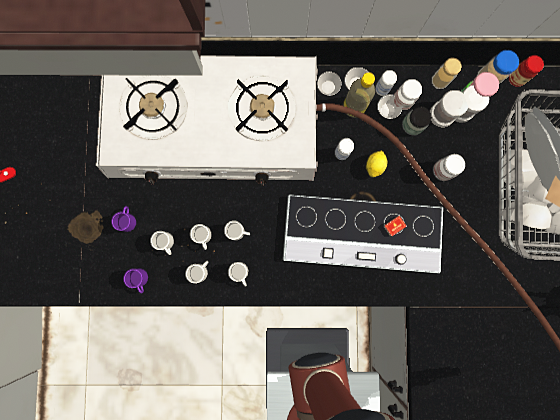

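View pics/side0.png

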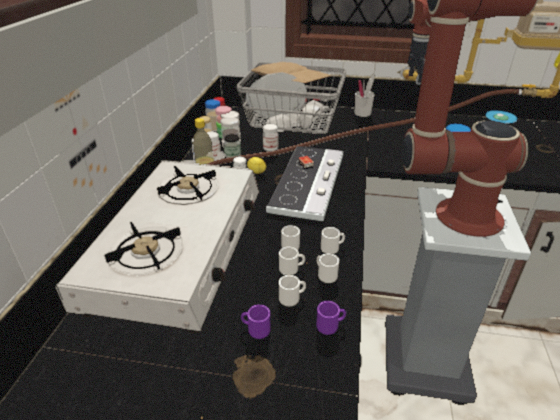

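The top view shows five white cups left of the shelf at (162,241), (201,236), (234,231), (197,272) and (238,272), and purple decoys at (124,220) and (135,279). Other white things that could be confused with cups are the bowls at (330,84) and (355,77) and the shaker at (344,148), none of them left of the shelf. The red matchbox lies on ring 3 at (395,225). The keys are square (328,253), bar (366,256) and round (401,259). The side view agrees.

```bash
python3 - <<'E'
import cv2, numpy as np
im=cv2.imread("pics/top0.png")
a=cv2.resize(im[205:295,140:260],None,fx=5,fy=5,interpolation=cv2.INTER_CUBIC)
cv2.imwrite("pics/cropcups.png",a)
b=cv2.resize(im[185:280,278:448],None,fx=4.5,fy=4.5,interpolation=cv2.INTER_CUBIC)
cv2.imwrite("pics/cropshelf.png",b)
E
```

```text
(no output)
```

View pics/cropcups.png

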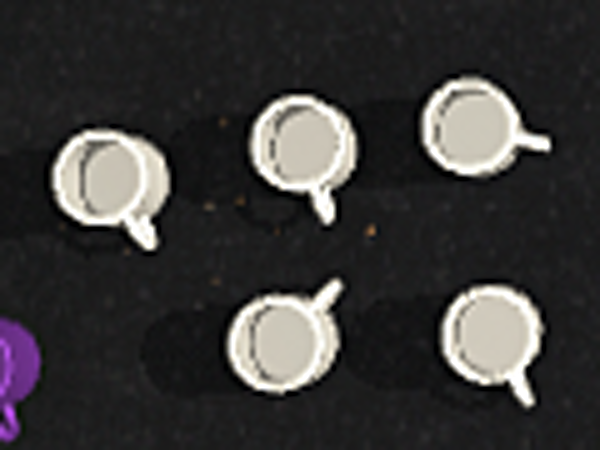

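View pics/cropshelf.png

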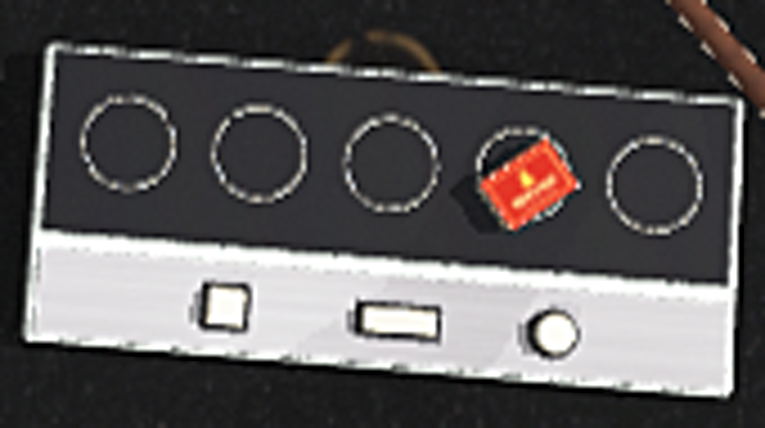

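The cup crop shows five rims centred near (99,178), (297,143), (470,126), (276,342) and (490,334), each with a handle stub. The purple decoy is at the left edge. The shelf crop shows five rings, with the matchbox on ring 3, and the keys in the order square (224,307), bar (398,322), round (553,333).

```bash
cat > h.py <<'E'
import cv2, numpy as np
from station import monitor, eyes
from scipy.spatial.transform import Rotation as R
def ray(n,u,v,z):
    c=eyes.camera_info(n); E=np.array(c["extrinsics"]); K=np.array(c["camera_matrix"])
    d=E[:3,:3]@np.linalg.solve(K,[u,v,1.]); p=E[:3,3]; return p+d*(z-p[2])/d[2]
def circles(im,box,rm,z,n="top",f=5,p2=18):
    """circles of radius rm (m) at height z inside box u0,v0,u1,v1 -> world xy"""
    u0,v0,u1,v1=box
    g=cv2.cvtColor(cv2.resize(im[v0:v1,u0:u1],None,fx=f,fy=f,interpolation=cv2.INTER_CUBIC),cv2.COLOR_RGB2GRAY)
    c=eyes.camera_info(n); r=rm*c["camera_matrix"][0][0]/(c["extrinsics"][2][3]-z)*f
    h=cv2.HoughCircles(g,cv2.HOUGH_GRADIENT,1,1.2*r,param1=150,param2=p2,minRadius=int(r*.92),maxRadius=int(r*1.1))
    out=[]
    for x,y,rr in ([] if h is None else h[0]):
        u,v=(x+.5)/f-.5+u0,(y+.5)/f-.5+v0; out.append((u,v,rr/r,*ray(n,u,v,z)[:2]))
    return out
def handle(im,u,v,xy):
    """handle angle (deg, world) from white pixels beyond the body on plane z=.045"""
    m=im.min(2)>120; vv,uu=np.nonzero(m); best=[]
    for a,b in zip(uu,vv):
        if abs(a-u)<20 and abs(b-v)<20:
            d=ray("top",a,b,.045)[:2]-xy; 
            if .033<np.hypot(*d)<.052: best.append(d)
    best=np.array(best); d=best[np.hypot(*best.T)>.036].mean(0); return np.degrees(np.arctan2(d[1],d[0])),len(best)
def plan(x,y,z,yaw=None):
    """grasp point target (world m), tool-x azimuth deg -> shift mm in tool axes, turn deg"""
    o=monitor.get_obs(); r=R.from_rotvec(o["tool_rot"]).as_matrix(); p=np.array(o["tool_pos"])
    s=r.T@(np.array([x,y,z+.155])-p)*1000
    az=np.degrees(np.arctan2(r[1,0],r[0,0])); t=0 if yaw is None else -((yaw-az+90)%180-90)
    print("shift",np.round(s,1),"turn",round(t,1),"az",round(az,1),"q6",round(o["q"][5],2))
E
python3 - <<'E'
from h import *
im=cv2.imread("pics/top0.png")[:,:,::-1].copy()
for c in sorted(circles(im,(140,205,260,295),.026,.06)):
    try: print("cup",np.round(c,3), handle(im,c[0],c[1],np.array(c[3:])))
    except Exception as e: print("cup",np.round(c,3),e)
for c in sorted(circles(im,(290,190,440,240),.03,.03)): print("ring",np.round(c,3))
for n,x,y,z in (("sq",224,307,.042),("bar",398,322,.042),("round",553,333,.042),("mb",529,184,.045),("c1",485,182,.045),("c2",555,140,.045),("c3",577,183,.045),("c4",513,230,.045),("FL",25,340,.03),("FR",732,395,.03),("BR",740,100,.03),("BL",50,46,.03)):
    print(n,np.round(ray("top",(x+.5)/4.5-.5+278,(y+.5)/4.5-.5+185,z),3))
E
```

```text
cup [158.9   239.5     0.938   0.526   0.461] (np.float64(-133.88706957436335), 41)
cup [194.5   273.5     1.013   0.433   0.36 ] (np.float64(-44.005208309193115), 17)
cup [201.3   234.5     1.037   0.541   0.343] (np.float64(-165.98497313789642), 21)
cup [233.9   229.9     1.061   0.554   0.252] (np.float64(-101.99999931031857), 11)
cup [2.367e+02 2.721e+02 9.420e-01 4.370e-01 2.430e-01] (np.float64(-146.9296043985498), 11)
ring [3.055e+02 2.163e+02 9.500e-01 5.950e-01 5.000e-02]
ring [ 3.355e+02  2.179e+02  9.290e-01  5.910e-01 -3.600e-02]
ring [ 4.227e+02  2.257e+02  9.900e-01  5.690e-01 -2.860e-01]
sq [ 0.491 -0.011  0.042]
bar [ 0.482 -0.12   0.042]
round [ 0.475 -0.217  0.042]
mb [ 0.569 -0.203  0.045]
c1 [ 0.57  -0.175  0.045]
c2 [ 0.597 -0.22   0.045]
c3 [ 0.569 -0.233  0.045]
c4 [ 0.54  -0.192  0.045]
FL [0.47  0.114 0.03 ]
FR [ 0.437 -0.332  0.03 ]
BR [ 0.624 -0.343  0.03 ]
BL [0.657 0.098 0.03 ]
```

```bash
cat >> h.py <<'E'
def fitc(im,u,v,rm,z,thr,f=5,w=.2):
    """refine a circle near pixel (u,v): fit ellipse to bright pixels in an annulus"""
    g=cv2.resize(im,None,fx=f,fy=f,interpolation=cv2.INTER_CUBIC).min(2)
    r=rm*465.8/(1.363-z)*f; x,y=(u+.5)*f-.5,(v+.5)*f-.5
    yy,xx=np.nonzero(g>thr)
    for _ in range(6):
        d=np.hypot(xx-x,yy-y); k=abs(d-r)<w*r; X=xx[k],yy[k]
        A=np.c_[X[0],X[1],np.ones(k.sum())]; s=np.linalg.lstsq(A,X[0]**2.+X[1]**2,rcond=None)[0]
        x,y=s[0]/2,s[1]/2; rr=np.sqrt(s[2]+x*x+y*y)
    u,v=(x+.5)/f-.5,(y+.5)/f-.5; return u,v,rr/r,*ray("top",u,v,z)[:2]
def tipang(xy,u,v): 
    d=ray("top",u,v,.045)[:2]-np.array(xy); return np.degrees(np.arctan2(d[1],d[0])),np.hypot(*d)
E
python3 - <<'E'
from h import *
im=cv2.imread("pics/top0.png")[:,:,::-1].copy()
U=lambda x,y,f,a,b:((x+.5)/f-.5+a,(y+.5)/f-.5+b)
for n,p,t in (("A",(99,178),(148,243)),("B",(297,143),(327,215)),("C",(470,126),(545,143)),("D",(276,342),(337,287)),("E",(490,334),(528,398))):
    u,v=U(*p,5,140,205); c=fitc(im,u,v,.0245,.06,215); print(n,np.round(ray("top",u,v,.06)[:2],3),np.round(c,3),np.round(tipang(c[3:],*U(*t,5,140,205)),3))
R_=[]
for p in ((128,142),(259,153),(391,163),(655,185)):
    u,v=U(*p,4.5,278,185); c=fitc(im,u,v,.029,.03,110); R_.append(c[3:]); print(np.round(ray("top",u,v,.03)[:2],3),np.round(c,3))
R_=np.array(R_); k=np.array([0,1,2,4.]); P=np.polyfit(k,R_,1); print("step",P[0],np.hypot(*P[0]),"az shelf x",np.degrees(np.arctan2(-P[0][1],P[0][0]))-90)
for i in range(5): print(i,np.round(P[0]*i+P[1],4))
E
```

```text
A [0.525 0.46 ] [159.846 240.133   0.986   0.525   0.459] [-1.46774e+02  4.30000e-02]
B [0.544 0.35 ] [199.526 233.368   0.989   0.544   0.348] [-1.60725e+02  4.20000e-02]
C [0.554 0.253] [233.652 229.905   0.98    0.554   0.253] [-1.01474e+02  4.20000e-02]
D [0.434 0.359] [194.985 273.265   0.995   0.433   0.358] [-4.4485e+01  4.3000e-02]
E [0.439 0.24 ] [2.37646e+02 2.71700e+02 1.00000e+00 4.38000e-01 2.40000e-01] [-1.49961e+02  4.00000e-02]
[0.596 0.048] [3.06084e+02 2.16337e+02 9.90000e-01 5.95000e-01 4.80000e-02]
[ 0.589 -0.035] [ 3.35178e+02  2.18713e+02  9.91000e-01  5.89000e-01 -3.50000e-02]
[ 0.583 -0.119] [ 3.6446e+02  2.2103e+02  9.9000e-01  5.8200e-01 -1.1900e-01]
[ 0.569 -0.287] [ 4.22970e+02  2.25788e+02  9.95000e-01  5.69000e-01 -2.87000e-01]
step [-0.00653581 -0.08373083] 0.08398552526124312 az shelf x 4.463310253713317
0 [0.5953 0.0484]
1 [ 0.5888 -0.0353]
2 [ 0.5822 -0.119 ]
3 [ 0.5757 -0.2028]
4 [ 0.5692 -0.2865]
```

```bash
cat >> h.py <<'E'
def wps(*W):
    """waypoints (x,y,z of grasp point, tool-x azimuth) -> rows relative to the present pose"""
    o=monitor.get_obs(); r=R.from_rotvec(o["tool_rot"]).as_matrix(); p=np.array(o["tool_pos"])
    az=np.degrees(np.arctan2(r[1,0],r[0,0])); print("t",round(o["t"],1),"now",np.round(p-[0,0,.155],4),"az",round(az,1),"q",np.round(o["q"],2),"open",round(o["opening"],4),"F",np.round(o["contact_force"],1))
    for x,y,z,a in W: 
        d=np.array([x,y,z+.155])-p; print([round(float(e),1) for e in r.T@d*1000],"turn",round(-((a-az+180)%360-180),1),"rows",round(max(np.linalg.norm(d)/.0625,abs((a-az+180)%360-180)/10.7),1))
E
python3 -c "
from h import *
wps((.569,-.204,.12,-60),(.569,-.204,.048,-60))"
```

```text
t 0.1 now [ 0.1738 -0.6001  0.2486] az 16.1 q [-1.41  0.05  1.61  0.    1.48 -0.12] open 0.0853 F [ 0.3  0.4 -0.4]
[489.8, -270.3, 129.2] turn 76.1 rows 9.2
[489.7, -270.2, 201.2] turn 76.1 rows 9.5
```

Call:
step_arm(
  commands=[
    [70, [490, -270, 129], 76],
    [70, [490, -270, 129], 76],
    [70, [490, -270, 129], 76],
    [70, [490, -270, 129], 76],
    [70, [490, -270, 129], 76],
    [70, [490, -270, 129], 76],
    [70, [490, -270, 129], 76],
    [70, [490, -270, 129], 76],
    [70, [490, -270, 129], 76],
    [70, [490, -270, 129], 76],
    [70, [490, -270, 129], 76],
  ],
  squeeze=25,
)

```text
t: 1.48
tool_pos: [0.5701, -0.2027, 0.2742]
tool_rot: [2.725, -1.562, -0.004]
contact_force: [0.3, -0.2, -0.3]
opening: 0.0598
grip_force: 0.0
```

```bash
python3 -c "
from h import *
wps((.569,-.204,.12,-60),(.569,-.204,.049,-60))
im=eyes.get_image('side'); cv2.imwrite('pics/s1.png',cv2.resize(im[130:240,240:380],None,fx=5,fy=5)[:,:,::-1])"
```

```text
t 1.5 now [ 0.5701 -0.2027  0.1192] az -59.6 q [-0.46  0.12  1.77  0.    1.26  2.15] open 0.0598 F [ 0.3 -0.2 -0.3]
[0.5, 1.6, -0.8] turn 0.4 rows 0.0
[0.7, 1.5, 70.2] turn 0.4 rows 1.1
```

View pics/s1.png

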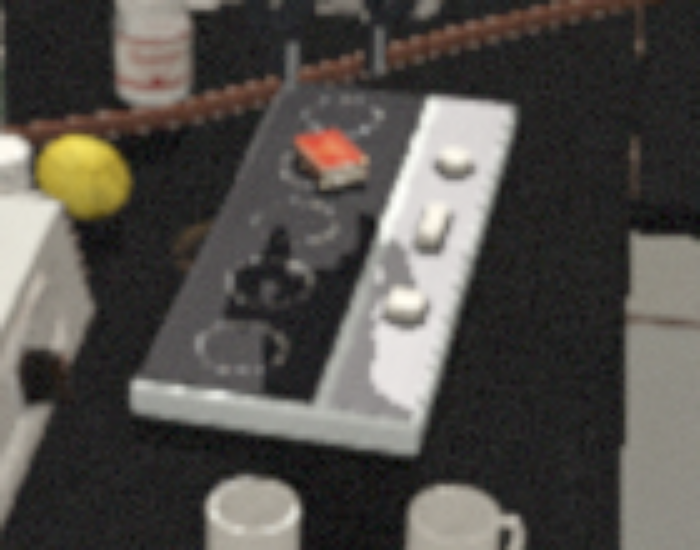

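The side view shows the gripper above the far end of the shelf with its finger tips at about (293,65) and (380,60). The matchbox is undisturbed at (330,158).

Call:
step_arm(
  commands=[
    [70, [0.5, 1, 50], 0],
    [70, [0.5, 1, 71], 0],
    [70, [0.5, 1, 71], 0],
    [20, [0.5, 1, 71], 0],
    [20, [0.5, 1, 71], 0],
    [20, [0.5, 1, 71], 0],
    [20, [0.5, 1, 71], 0],
    [20, [0.5, 1, 71], 0],
    [20, [0.5, 1, 0], 0],
    [20, [0.5, 1, 0], 0],
  ],
)

```text
t: 2.78
tool_pos: [0.5704, -0.2063, 0.2813]
tool_rot: [-2.722, 1.567, -0.015]
contact_force: [1.2, 0.4, 0.1]
opening: 0.0371
grip_force: 24.9
```

```bash
python3 -c "
from h import *
wps((.435,-.415,.12,-94.5),(.435,-.415,.019,-94.5))"
```

```text
t 2.8 now [ 0.5704 -0.2063  0.1263] az -59.8 q [-0.47  0.11  1.76  0.    1.26  2.15] open 0.0371 F [1.2 0.4 0.1]
[112.3, 221.9, 6.0] turn 34.7 rows 4.0
[111.6, 222.5, 107.0] turn 34.7 rows 4.3
```

Call:
step_arm(
  commands=[
    [20, [112, 222, 0], 34.7],
    [20, [112, 222, 0], 34.7],
    [20, [112, 222, 0], 34.7],
    [20, [112, 222, 0], 34.7],
    [20, [112, 222, 0], 34.7],
    [20, [112, 222, 60], 34.7],
    [20, [112, 222, 90], 34.7],
    [20, [112, 222, 100], 34.7],
    [20, [112, 222, 100], 34.7],
    [60, [112, 222, 100], 34.7],
    [60, [112, 222, 100], 34.7],
    [60, [112, 222, 100], 34.7],
  ],
)

```text
t: 4.28
tool_pos: [0.4332, -0.4139, 0.176]
tool_rot: [-2.132, 2.308, -0.001]
contact_force: [0.1, 0.2, 0.1]
opening: 0.0515
grip_force: 0.0
```

Call:
step_arm(
  commands=[
    [80, [0, 0, -60], 0],
    [90, [0, 0, -120], 0],
    [100, [0, 0, -140], 0],
    [100, [0, 0, -140], 0],
  ],
)

```text
t: 4.78
tool_pos: [0.4333, -0.4144, 0.3177]
tool_rot: [2.131, -2.308, 0.006]
contact_force: [0.2, 0.5, -0.7]
opening: 0.0853
grip_force: 0.0
```

```bash
python3 -c "
from h import *
wps((.438,.240,.16,30),(.438,.240,.032,30),(.438,.240,.16,85.5),(.5953,.0484,.16,85.5),(.5953,.0484,.063,85.5))
im=eyes.get_image('top'); cv2.imwrite('pics/t2.png',im[:,:,::-1])"
```

```text
t 4.8 now [ 0.4333 -0.4144  0.1627] az -94.6 q [-0.89  0.06  1.75  0.    1.32  2.33] open 0.0853 F [ 0.2  0.5 -0.7]
[-652.7, 47.4, 0.7] turn -124.6 rows 11.6
[-653.0, 47.7, 128.7] turn -124.6 rows 11.6
[-652.7, 47.4, 0.7] turn 179.9 rows 16.8
[-474.2, -124.7, 1.7] turn 179.9 rows 16.8
[-474.4, -124.4, 98.7] turn 179.9 rows 16.8
```

View pics/t2.png

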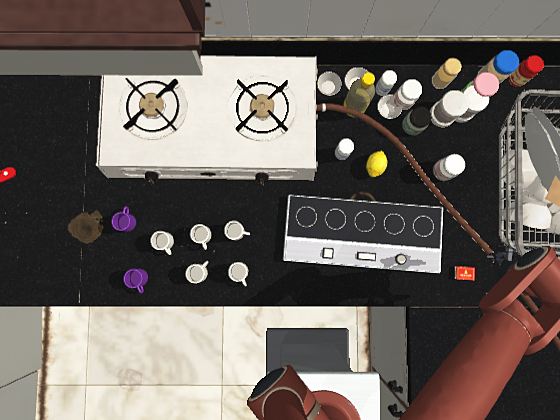

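The matchbox now lies on the worktop right of the shelf at (465,273), and all five rings are clear. The cups have not moved. Next is the cup at (238,272), bound for mark 0.

Call:
step_arm(
  commands=[
    [100, [-653, 47.5, 0], -124.6],
    [100, [-653, 47.5, 0], -124.6],
    [100, [-653, 47.5, 0], -124.6],
    [100, [-653, 47.5, 0], -124.6],
    [100, [-653, 47.5, 0], -124.6],
    [100, [-653, 47.5, 0], -124.6],
    [100, [-653, 47.5, 0], -124.6],
    [100, [-653, 47.5, 0], -124.6],
    [100, [-653, 47.5, 0], -124.6],
    [100, [-653, 47.5, 0], -124.6],
    [100, [-653, 47.5, 0], -124.6],
    [100, [-653, 47.5, 0], -124.6],
  ],
)

```text
t: 6.32
tool_pos: [0.4363, 0.2425, 0.3121]
tool_rot: [3.031, 0.826, -0.01]
contact_force: [-0.7, -0.1, 0.2]
opening: 0.0858
grip_force: 0.0
```

Call:
step_arm(
  commands=[
    [100, [0, 0, 0], 0],
    [100, [0, 0, 0], 0],
  ],
)

```text
t: 6.58
tool_pos: [0.4372, 0.2403, 0.3139]
tool_rot: [3.035, 0.811, -0.005]
contact_force: [-0.5, -0.7, 0.5]
opening: 0.0856
grip_force: 0.0
```

```bash
python3 -c "
from h import *
wps((.438,.240,.16,30),(.438,.240,.032,30),(.438,.240,.16,85.5),(.5953,.0484,.16,85.5),(.5953,.0484,.063,85.5))
im=eyes.get_image('side'); cv2.imwrite('pics/s3.png',cv2.resize(im[170:350,200:400],None,fx=3.3,fy=3.3)[:,:,::-1])"
```

```text
t 6.6 now [0.4372 0.2403 0.1589] az 29.9 q [ 0.35 -0.18  1.99  0.    1.33  1.4 ] open 0.0856 F [-0.5 -0.7  0.5]
[0.6, 0.6, -1.1] turn -0.1 rows 0.0
[1.0, 0.7, 126.9] turn -0.1 rows 2.0
[0.6, 0.6, -1.1] turn -55.6 rows 5.2
[41.4, 245.2, -1.3] turn -55.6 rows 5.2
[41.7, 245.2, 95.7] turn -55.6 rows 5.2
```

View pics/s3.png

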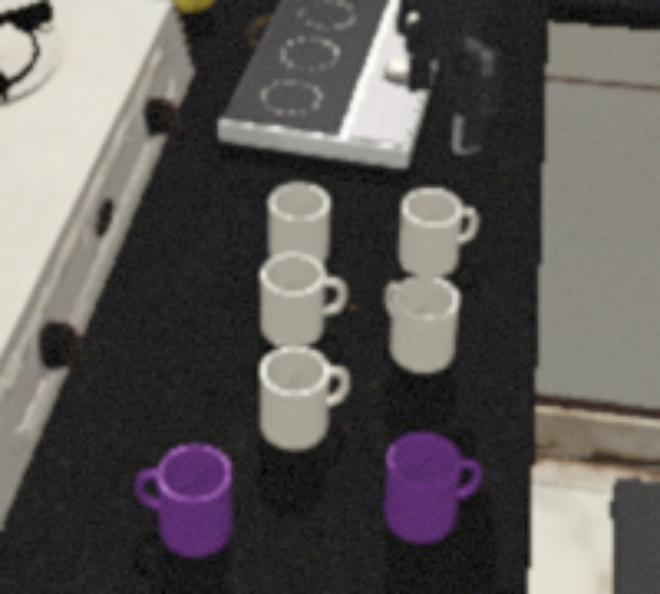

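The side crop shows the five cups, with E at (430,225) and its handle to the right of it. The open fingers are above it at about (415,70) and (465,140). The purple decoys at (195,500) and (420,490) are clear.

Call:
step_arm(
  commands=[
    [100, [0.7, 0.6, 55], 0],
    [100, [0.7, 0.6, 105], 0],
    [100, [0.7, 0.6, 127], 0],
    [100, [0.7, 0.6, 127], 0],
    [40, [0.7, 0.6, 127], 0],
    [40, [0.7, 0.6, 127], 0],
    [40, [0.7, 0.6, 127], 0],
    [40, [0.7, 0.6, 127], 0],
    [40, [0.7, 0.6, 127], 0],
    [40, [0.7, 0.6, 60], 0],
    [40, [0.7, 0.6, 0], 0],
    [40, [0.7, 0.6, 0], 0],
  ],
  squeeze=30,
)

```text
t: 8.12
tool_pos: [0.4402, 0.2413, 0.3225]
tool_rot: [-3.033, -0.814, -0.02]
contact_force: [0.6, 0.0, -1.3]
opening: 0.0502
grip_force: 32.6
```

```bash
python3 -c "
from h import *
wps((.5953,.0484,.16,85.5),(.5953,.0484,.063,85.5))
im=eyes.get_image('side'); cv2.imwrite('pics/s4.png',cv2.resize(im[120:320,220:420],None,fx=3,fy=3)[:,:,::-1])"
```

```text
t 8.1 now [0.4402 0.2413 0.1675] az 30.1 q [ 0.35 -0.18  1.98 -0.    1.33  1.4 ] open 0.0502 F [ 0.6  0.  -1.3]
[37.6, 244.6, 8.5] turn -55.4 rows 5.2
[36.4, 244.4, 105.4] turn -55.4 rows 5.2
```

View pics/s4.png

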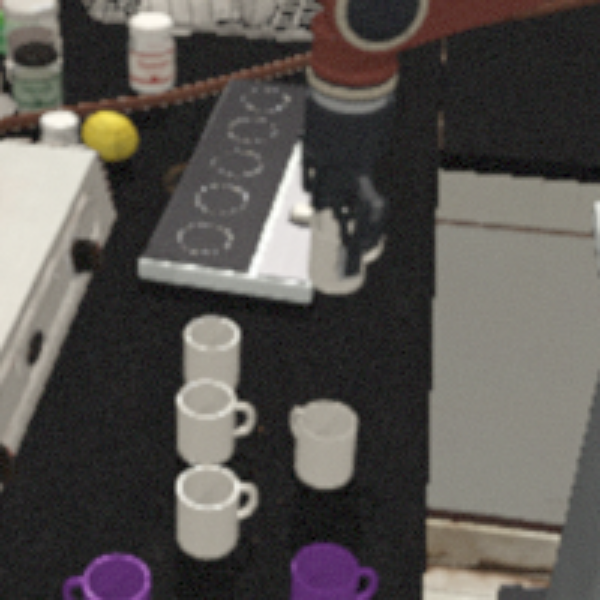

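The side crop shows the cup held upright in the gripper at about (340,250), its handle to the right.

Call:
step_arm(
  commands=[
    [40, [40.7, 244.6, 0], -55.5],
    [40, [40.7, 244.6, 0], -55.5],
    [40, [40.7, 244.6, 0], -55.5],
    [40, [40.7, 244.6, 0], -55.5],
    [40, [40.7, 244.6, 0], -55.5],
    [40, [40.7, 244.6, 0], -55.5],
    [40, [40.7, 244.6, 50], -55.5],
    [40, [40.7, 244.6, 80], -55.5],
    [40, [40.7, 244.6, 93], -55.5],
    [40, [40.7, 244.6, 96], -55.5],
    [40, [40.7, 244.6, 96], -55.5],
    [40, [40.7, 244.6, 96], -55.5],
  ],
)

```text
t: 9.68
tool_pos: [0.5956, 0.0493, 0.2206]
tool_rot: [-2.304, -2.132, 0.005]
contact_force: [-6.3, -0.7, 10.0]
opening: 0.0504
grip_force: 33.3
```

```bash
python3 -c "
from h import *
wps((.5953,.0484,.063,85.5))"
```

```text
t 9.7 now [0.5956 0.0493 0.0656] az 85.6 q [-0.04  0.17  1.81 -0.    1.16  0.04] open 0.0504 F [-6.3 -0.7 10. ]
[-0.9, -0.2, 2.6] turn 0.1 rows 0.0
```

Call:
step_arm(
  commands=[
    [100, [0, 0, 0], 0],
    [100, [0, 0, 0], 0],
    [100, [0, 0, 0], 0],
    [100, [0, 0, -40], 0],
    [100, [0, 0, -97], 0],
    [100, [0, 0, -97], 0],
    [100, [0, 0, -97], 0],
  ],
)

```text
t: 10.55
tool_pos: [0.596, 0.0492, 0.3165]
tool_rot: [-2.306, -2.133, 0.0]
contact_force: [-1.1, 0.0, -0.9]
opening: 0.0852
grip_force: 0.0
```

```bash
python3 -c "
from h import *
wps((.554,.253,.16,78.5),(.5953,.0484,.16,85.5))"
```

```text
t 10.6 now [0.596  0.0492 0.1615] az 85.5 q [-0.04  0.06  1.76 -0.    1.33  0.04] open 0.0852 F [-1.1  0.  -0.9]
[199.9, -57.7, 1.5] turn 7.0 rows 3.3
[-0.8, -0.7, 1.5] turn 0.0 rows 0.0
```

Call:
step_arm(
  commands=[
    [100, [200, -57.7, 0], 7],
    [100, [200, -57.7, 0], 7],
    [100, [200, -57.7, 0], 7],
    [100, [200, -57.7, 0], 7],
    [100, [200, -57.7, 0], 7],
    [100, [200, -57.7, 55], 7],
    [100, [200, -57.7, 105], 7],
    [100, [200, -57.7, 129], 7],
    [100, [200, -57.7, 129], 7],
    [40, [200, -57.7, 129], 7],
    [40, [200, -57.7, 129], 7],
    [40, [200, -57.7, 129], 7],
  ],
)

```text
t: 12.05
tool_pos: [0.5552, 0.2532, 0.1899]
tool_rot: [2.431, 1.988, 0.005]
contact_force: [1.1, -0.9, 3.9]
opening: 0.0506
grip_force: 32.7
```

Call:
step_arm(
  commands=[
    [40, [0, 0, 0], 0],
    [40, [0, 0, 0], 0],
    [40, [0, 0, 0], 0],
    [40, [0, 0, -60], 0],
    [40, [0, 0, -129], 0],
    [40, [0, 0, -129], 0],
    [40, [0, 0, -129], 0],
    [40, [0, 0, -129], 0],
  ],
)

```text
t: 13.05
tool_pos: [0.5533, 0.2528, 0.3138]
tool_rot: [-2.431, -1.988, 0.007]
contact_force: [0.1, -0.1, -1.1]
opening: 0.0503
grip_force: 32.5
```

```bash
python3 -c "
from h import *
wps((.5888,-.0353,.16,85.5),(.554,.253,.16,78.5))"
```

```text
t 13.1 now [0.5533 0.2528 0.1588] az 78.5 q [0.31 0.09 1.73 0.   1.33 0.51] open 0.0503 F [ 0.1 -0.1 -1.1]
[-275.3, 92.0, -1.0] turn -7.0 rows 4.6
[0.3, 0.7, -1.2] turn 0.0 rows 0.0
```

Call:
step_arm(
  commands=[
    [40, [-275.3, 92, 0], -7],
    [40, [-275.3, 92, 0], -7],
    [40, [-275.3, 92, 0], -7],
    [40, [-275.3, 92, 0], -7],
    [40, [-275.3, 92, 0], -7],
    [40, [-275.3, 92, 0], -7],
    [40, [-275.3, 92, 50], -7],
    [40, [-275.3, 92, 80], -7],
    [40, [-275.3, 92, 92], -7],
    [40, [-275.3, 92, 95], -7],
    [40, [-275.3, 92, 95], -7],
    [40, [-275.3, 92, 95], -7],
  ],
)

```text
t: 14.55
tool_pos: [0.5902, -0.035, 0.223]
tool_rot: [2.305, 2.132, 0.002]
contact_force: [-0.4, -0.4, -0.8]
opening: 0.0506
grip_force: 32.3
```

Call:
step_arm(
  commands=[
    [100, [0, 0, 0], 0],
    [100, [0, 0, 0], 0],
    [100, [0, 0, 0], 0],
    [100, [0, 0, -40], 0],
    [100, [0, 0, -97], 0],
    [100, [0, 0, -97], 0],
    [100, [0, 0, -97], 0],
  ],
)

```text
t: 15.42
tool_pos: [0.5895, -0.035, 0.3188]
tool_rot: [2.306, 2.133, 0.0]
contact_force: [0.1, -0.4, -0.7]
opening: 0.0853
grip_force: 0.0
```

```bash
python3 -c "
from h import *
wps((.433,.358,.16,135.5),(.5888,-.0353,.16,85.5),(.544,.348,.16,19.3))
im=eyes.get_image('top'); cv2.imwrite('pics/t5.png',cv2.resize(im[190:300,130:450],None,fx=2.5,fy=2.5,interpolation=cv2.INTER_CUBIC)[:,:,::-1]); cv2.imwrite('t5raw.png',im[:,:,::-1])"
```

```text
t 15.4 now [ 0.5895 -0.035   0.1638] az 85.5 q [-0.19  0.04  1.77  0.    1.33 -0.11] open 0.0853 F [ 0.1 -0.4 -0.7]
[379.7, -186.6, 3.7] turn -50.0 rows 6.8
[-0.3, -0.7, 3.8] turn 0.0 rows 0.1
[378.3, -75.2, 3.7] turn 66.2 rows 6.2
```

View pics/t5.png

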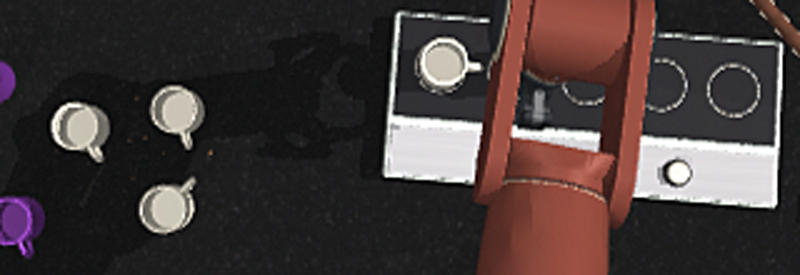

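The top crop shows cup 0 on its ring at (441,65) with the handle to the right. The arm hides cup 1. The remaining cups are unmoved at (79,127), (177,109) and (165,209).

Call:
step_arm(
  commands=[
    [100, [378.3, -75.2, 0], 66.2],
    [100, [378.3, -75.2, 0], 66.2],
    [100, [378.3, -75.2, 0], 66.2],
    [100, [378.3, -75.2, 0], 66.2],
    [100, [378.3, -75.2, 0], 66.2],
    [100, [378.3, -75.2, 0], 66.2],
    [100, [378.3, -75.2, 0], 66.2],
    [100, [378.3, -75.2, 0], 66.2],
    [100, [378.3, -75.2, 55], 66.2],
    [100, [378.3, -75.2, 105], 66.2],
    [100, [378.3, -75.2, 131], 66.2],
    [100, [378.3, -75.2, 131], 66.2],
  ],
)

```text
t: 16.98
tool_pos: [0.5425, 0.3459, 0.1832]
tool_rot: [3.094, 0.527, -0.013]
contact_force: [0.0, -0.0, 0.5]
opening: 0.0851
grip_force: 0.0
```

Call:
step_arm(
  commands=[
    [40, [0, 0, 0], 0],
    [40, [0, 0, 0], 0],
    [40, [0, 0, 0], 0],
    [40, [0, 0, 0], 0],
    [40, [0, 0, 0], 0],
    [40, [0, 0, -60], 0],
    [40, [0, 0, -129], 0],
    [40, [0, 0, -129], 0],
    [40, [0, 0, -129], 0],
    [40, [0, 0, -129], 0],
  ],
)

```text
t: 18.23
tool_pos: [0.5432, 0.3476, 0.3135]
tool_rot: [3.095, 0.528, -0.008]
contact_force: [0.5, 0.2, -1.5]
opening: 0.0504
grip_force: 32.4
```

```bash
python3 -c "
from h import *
wps((.5822,-.119,.16,85.5),(.544,.348,.16,19.3))
im=cv2.imread('t5raw.png')[:,:,::-1].copy(); print(np.round(fitc(im,306,215.5,.0245,.09,215),4))"
```

```text
t 18.2 now [0.5432 0.3476 0.1585] az 19.4 q [0.45 0.17 1.64 0.   1.33 1.69] open 0.0504 F [ 0.5  0.2 -1.5]
[-117.8, 453.1, -0.6] turn -66.1 rows 7.5
[0.9, -0.1, -1.5] turn 0.1 rows 0.0
[3.075586e+02 2.142773e+02 9.748000e-01 5.957000e-01 4.780000e-02]
```

Call:
step_arm(
  commands=[
    [40, [-117.8, 453.1, 0], -66.1],
    [40, [-117.8, 453.1, 0], -66.1],
    [40, [-117.8, 453.1, 0], -66.1],
    [40, [-117.8, 453.1, 0], -66.1],
    [40, [-117.8, 453.1, 0], -66.1],
    [40, [-117.8, 453.1, 0], -66.1],
    [40, [-117.8, 453.1, 0], -66.1],
    [40, [-117.8, 453.1, 0], -66.1],
    [40, [-117.8, 453.1, 0], -66.1],
    [40, [-117.8, 453.1, 40], -66.1],
    [40, [-117.8, 453.1, 70], -66.1],
    [40, [-117.8, 453.1, 90], -66.1],
  ],
)

```text
t: 19.73
tool_pos: [0.5818, -0.1172, 0.223]
tool_rot: [-2.303, -2.129, 0.004]
contact_force: [0.1, 0.6, -2.2]
opening: 0.0506
grip_force: 32.6
```

Call:
step_arm(
  commands=[
    [40, [0, 0, 5], 0],
    [40, [0, 0, 6], 0],
    [40, [0, 0, 6], 0],
    [100, [0, 0, 6], 0],
    [100, [0, 0, 6], 0],
    [100, [0, 0, 6], 0],
    [100, [0, 0, -40], 0],
    [100, [0, 0, -91], 0],
    [100, [0, 0, -91], 0],
    [100, [0, 0, -91], 0],
  ],
)

```text
t: 20.98
tool_pos: [0.5828, -0.1185, 0.3175]
tool_rot: [-2.308, -2.131, 0.0]
contact_force: [-0.4, 0.3, 0.1]
opening: 0.0854
grip_force: 0.0
```

```bash
python3 -c "
from h import *
wps((.433,.358,.16,135.5),(.5822,-.119,.16,85.5),(.525,.459,.16,33.2))"
```

```text
t 21.0 now [ 0.5828 -0.1185  0.1625] az 85.4 q [-0.33  0.05  1.76 -0.    1.33 -0.25] open 0.0854 F [-0.4  0.3  0.1]
[463.1, -187.2, 2.5] turn -50.1 rows 8.0
[-0.5, -0.6, 2.5] turn -0.1 rows 0.0
[571.1, -103.5, 2.5] turn 52.2 rows 9.3
```

```bash
python3 -c "
from h import *
im=eyes.get_image('top'); cv2.imwrite('t6raw.png',im[:,:,::-1])
for n,u,v in (('A',159.8,240.1),('D',195,273.3)): print(n,np.round(fitc(im,u,v,.0245,.06,215),4))
for n,u,v in (('s0',307.5,214.3),('s1',336,217)): print(n,np.round(fitc(im,u,v,.0245,.09,215),4))"
```

```text
A [159.8437 240.1387   0.9864   0.5247   0.4586]
D [194.6988 273.2852   0.9928   0.4334   0.3592]
s0 [3.073473e+02 2.142007e+02 9.635000e-01 5.959000e-01 4.840000e-02]
s1 [ 3.378406e+02  2.160295e+02  9.847000e-01  5.911000e-01 -3.520000e-02]
```

Call:
step_arm(
  commands=[
    [100, [463.1, -187.2, 0], -50.1],
    [100, [463.1, -187.2, 0], -50.1],
    [100, [463.1, -187.2, 0], -50.1],
    [100, [463.1, -187.2, 0], -50.1],
    [100, [463.1, -187.2, 0], -50.1],
    [100, [463.1, -187.2, 0], -50.1],
    [100, [463.1, -187.2, 0], -50.1],
    [100, [463.1, -187.2, 0], -50.1],
    [100, [463.1, -187.2, 0], -50.1],
    [100, [463.1, -187.2, 0], -50.1],
  ],
)

```text
t: 22.28
tool_pos: [0.4327, 0.3577, 0.3158]
tool_rot: [-1.187, -2.907, 0.005]
contact_force: [-0.6, -0.4, -0.2]
opening: 0.0855
grip_force: 0.0
```

```bash
python3 -c "
from h import *
wps((.433,.358,.16,135.5),(.433,.358,.032,135.5))"
```

```text
t 22.3 now [0.4327 0.3577 0.1608] az 135.6 q [ 0.56 -0.03  1.84 -0.    1.33 -0.24] open 0.0855 F [-0.6 -0.4 -0.2]
[-0.0, 0.4, 0.8] turn 0.1 rows 0.0
[-0.1, 0.9, 128.8] turn 0.1 rows 2.1
```

Call:
step_arm(
  commands=[
    [100, [0, 0.7, 55], 0],
    [100, [0, 0.7, 105], 0],
    [100, [0, 0.7, 129], 0],
    [100, [0, 0.7, 129], 0],
    [40, [0, 0.7, 129], 0],
    [40, [0, 0.7, 129], 0],
    [40, [0, 0.7, 129], 0],
    [40, [0, 0.7, 129], 0],
    [40, [0, 0.7, 129], 0],
    [40, [0, 0.7, 70], 0],
    [40, [0, 0.7, 0], 0],
    [40, [0, 0.7, 0], 0],
  ],
)

```text
t: 23.78
tool_pos: [0.435, 0.3595, 0.3244]
tool_rot: [1.185, 2.902, 0.015]
contact_force: [0.5, 0.3, -0.9]
opening: 0.0501
grip_force: 32.2
```

Call:
step_arm(
  commands=[
    [40, [0, 0, 0], 0],
    [40, [0, 0, 0], 0],
  ],
)

```text
t: 24.02
tool_pos: [0.4329, 0.358, 0.315]
tool_rot: [-1.187, -2.906, 0.006]
contact_force: [-1.1, -0.6, -1.0]
opening: 0.0505
grip_force: 32.2
```

```bash
python3 -c "
from h import *
wps((.5757,-.2028,.16,85.5),(.433,.358,.16,135.5))"
```

```text
t 24.0 now [0.4329 0.358  0.16  ] az 135.5 q [ 0.56 -0.02  1.84  0.    1.33 -0.24] open 0.0505 F [-1.1 -0.6 -1. ]
[-494.7, -300.3, 0.8] turn 50.0 rows 9.3
[-0.1, 0.1, 0.0] turn 0.0 rows 0.0
```

Call:
step_arm(
  commands=[
    [40, [-494.7, -300.3, 0], 50],
    [40, [-494.7, -300.3, 0], 50],
    [40, [-494.7, -300.3, 0], 50],
    [40, [-494.7, -300.3, 0], 50],
    [40, [-494.7, -300.3, 0], 50],
    [40, [-494.7, -300.3, 0], 50],
    [40, [-494.7, -300.3, 0], 50],
    [40, [-494.7, -300.3, 0], 50],
    [40, [-494.7, -300.3, 0], 50],
    [40, [-494.7, -300.3, 0], 50],
    [40, [-494.7, -300.3, 0], 50],
    [40, [-494.7, -300.3, 40], 50],
  ],
)

```text
t: 25.52
tool_pos: [0.5776, -0.2015, 0.2803]
tool_rot: [2.301, 2.131, 0.005]
contact_force: [-0.6, -0.1, -0.9]
opening: 0.0507
grip_force: 32.2
```

Call:
step_arm(
  commands=[
    [40, [0, 0, 35], 0],
    [40, [0, 0, 52], 0],
    [40, [0, 0, 56], 0],
    [40, [0, 0, 56], 0],
    [100, [0, 0, 56], 0],
    [100, [0, 0, 56], 0],
    [100, [0, 0, 56], 0],
    [100, [0, 0, 10], 0],
    [100, [0, 0, -41], 0],
    [100, [0, 0, -41], 0],
    [100, [0, 0, -41], 0],
  ],
)

```text
t: 26.9
tool_pos: [0.5763, -0.2023, 0.3186]
tool_rot: [-2.306, -2.133, 0.0]
contact_force: [0.4, 0.1, -0.1]
opening: 0.0857
grip_force: 0.0
```

```bash
python3 -c "
from h import *
im=eyes.get_image('top'); cv2.imwrite('t7raw.png',im[:,:,::-1])
for n,u,v in (('A',159.8,240.1),): print(n,np.round(fitc(im,u,v,.0245,.06,215),4))
for n,u,v in (('s0',307.5,214.3),('s1',336.5,217),('s2',366,219)): print(n,np.round(fitc(im,u,v,.0245,.09,215),4))
wps((.525,.459,.16,33.2),(.5757,-.2028,.16,85.5))
cv2.imwrite('pics/t7.png',cv2.resize(im[190:300,130:450],None,fx=2.5,fy=2.5,interpolation=cv2.INTER_CUBIC)[:,:,::-1])"
```

```text
A [159.846  240.1385   0.9867   0.5247   0.4586]
s0 [3.076099e+02 2.144857e+02 9.897000e-01 5.951000e-01 4.770000e-02]
s1 [ 3.375542e+02  2.160654e+02  9.804000e-01  5.910000e-01 -3.440000e-02]
s2 [ 3.730069e+02  2.342416e+02  1.023400e+00  5.415000e-01 -1.307000e-01]
t 26.9 now [ 0.576  -0.2022  0.1623] az 85.5 q [-0.46  0.09  1.73 -0.    1.33 -0.38] open 0.0855 F [-0.4 -0.  -0.5]
[655.2, -102.3, 3.1] turn 52.3 rows 10.6
[-0.6, -0.3, 2.3] turn 0.0 rows 0.0
```

View pics/t7.png

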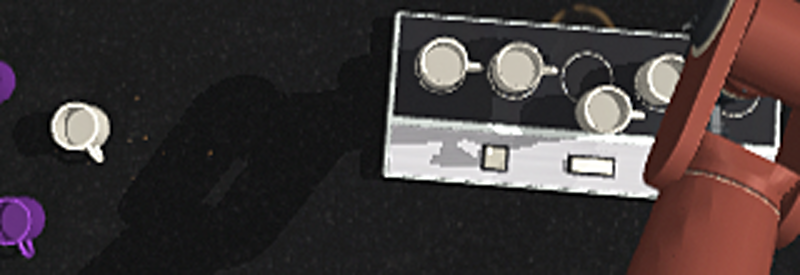

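The disturbance knocked the slot 2 cup towards the robot, to crop (603,110), i.e. about (0.54,-0.13). It is still upright with its handle to the right at (641,115). Cups 0 and 1 and the cup at slot 3 stand in place. I'll put it back first.

```bash
python3 -c "
from h import *
im=cv2.imread('t7raw.png')[:,:,::-1].copy()
U=lambda x,y:((x+.5)/2.5-.5+130,(y+.5)/2.5-.5+190)
for n,p,t in (('k',(603.5,110),(641,115)),('s1',(518,69),(556,71)),('s0',(442,64),(480,68))):
    c=fitc(im,*U(*p),.0245,.09,215); d=ray('top',*U(*t),.075)[:2]-np.array(c[3:]); print(n,np.round(c,4),np.round(d,3),np.degrees(np.arctan2(d[1],d[0])))
wps((.5415,-.131,.16,85.5),(.5415,-.131,.072,85.5),(.5822,-.119,.16,85.5))"
```

```text
k [ 3.729934e+02  2.343573e+02  1.028900e+00  5.411000e-01 -1.307000e-01] [-0.003 -0.039] -94.1513735323696
s1 [ 3.375542e+02  2.160654e+02  9.804000e-01  5.910000e-01 -3.440000e-02] [-0.004 -0.042] -95.6859546791756
s0 [3.076099e+02 2.144857e+02 9.897000e-01 5.951000e-01 4.770000e-02] [-0.005 -0.04 ] -97.43062873494894
t 26.9 now [ 0.576  -0.2022  0.1623] az 85.5 q [-0.46  0.09  1.73 -0.    1.33 -0.38] open 0.0855 F [-0.4 -0.  -0.5]
[68.3, -39.9, 2.5] turn 0.0 rows 1.3
[68.2, -39.8, 90.5] turn 0.0 rows 1.9
[83.4, -0.3, 2.4] turn 0.0 rows 1.3
```

Call:
step_arm(
  commands=[
    [85, [68.3, -39.8, 0], 0],
    [85, [68.3, -39.8, 0], 0],
    [85, [68.3, -39.8, 0], 0],
    [85, [68.3, -39.8, 50], 0],
    [85, [68.3, -39.8, 85], 0],
    [85, [68.3, -39.8, 90], 0],
    [85, [68.3, -39.8, 90], 0],
    [40, [68.3, -39.8, 90], 0],
    [40, [68.3, -39.8, 90], 0],
    [40, [68.3, -39.8, 90], 0],
    [40, [68.3, -39.8, 90], 0],
    [40, [68.3, -39.8, 90], 0],
  ],
)

```text
t: 28.45
tool_pos: [0.5431, -0.1317, 0.2311]
tool_rot: [2.303, 2.131, 0.003]
contact_force: [-0.3, -1.6, 6.6]
opening: 0.0507
grip_force: 32.5
```

Call:
step_arm(
  commands=[
    [40, [0, 0, -15], 0],
    [40, [0, 0, -30], 0],
    [40, [15, 39.6, -30], 0],
    [40, [15, 39.6, -30], 0],
    [40, [15, 39.6, -30], 0],
    [40, [15, 39.6, -15], 0],
    [40, [15, 39.6, -3], 0],
    [40, [15, 39.6, -1], 0],
    [40, [15, 39.6, -1], 0],
    [40, [15, 39.6, -1], 0],
  ],
)

```text
t: 29.7
tool_pos: [0.5822, -0.1194, 0.2304]
tool_rot: [-2.305, -2.132, 0.003]
contact_force: [-6.7, 1.6, 10.1]
opening: 0.0506
grip_force: 33.0
```

```bash
python3 -c "
from h import *
wps((.5822,-.119,.075,85.5))"
```

```text
t 29.7 now [ 0.5822 -0.1194  0.0754] az 85.5 q [-0.33  0.15  1.82 -0.    1.18 -0.25] open 0.0506 F [-6.7  1.6 10.1]
[0.4, -0.0, 0.4] turn 0.0 rows 0.0
```

Call:
step_arm(
  commands=[
    [100, [0, 0, 0], 0],
    [100, [0, 0, 0], 0],
    [100, [0, 0, 0], 0],
    [100, [0, 0, -40], 0],
    [100, [0, 0, -87], 0],
    [100, [0, 0, -87], 0],
    [100, [0, 0, -87], 0],
  ],
)

```text
t: 30.58
tool_pos: [0.5826, -0.1192, 0.3162]
tool_rot: [-2.306, -2.133, 0.0]
contact_force: [-0.4, -0.2, -1.2]
opening: 0.0853
grip_force: 0.0
```

```bash
python3 -c "
from h import *
wps((.5247,.4588,.16,33.2))"
```

```text
t 30.6 now [ 0.5826 -0.1192  0.1612] az 85.5 q [-0.33  0.05  1.77  0.    1.32 -0.25] open 0.0853 F [-0.4 -0.2 -1.2]
[571.8, -102.6, 1.4] turn 52.3 rows 9.3
```

Call:
step_arm(
  commands=[
    [100, [571.8, -102.6, 0], 52.3],
    [100, [571.8, -102.6, 0], 52.3],
    [100, [571.8, -102.6, 0], 52.3],
    [100, [571.8, -102.6, 0], 52.3],
    [100, [571.8, -102.6, 0], 52.3],
    [100, [571.8, -102.6, 0], 52.3],
    [100, [571.8, -102.6, 0], 52.3],
    [100, [571.8, -102.6, 0], 52.3],
    [100, [571.8, -102.6, 0], 52.3],
    [100, [571.8, -102.6, 0], 52.3],
    [100, [571.8, -102.6, 0], 52.3],
    [100, [571.8, -102.6, 0], 52.3],
  ],
)

```text
t: 32.08
tool_pos: [0.5246, 0.4581, 0.3146]
tool_rot: [3.009, 0.898, -0.005]
contact_force: [0.5, -0.6, -0.4]
opening: 0.0853
grip_force: 0.0
```

```bash
python3 -c "
from h import *
wps((.5247,.4588,.032,33.2))
im=eyes.get_image('top'); cv2.imwrite('t8raw.png',im[:,:,::-1])
for n,u,v in (('s0',307.5,214.3),('s1',337,216),('s2',366.5,218.5),('s3',396.5,221)): print(n,np.round(fitc(im,u,v,.0245,.09,215),4))
cv2.imwrite('pics/t8.png',cv2.resize(im[190:300,130:450],None,fx=2.5,fy=2.5,interpolation=cv2.INTER_CUBIC)[:,:,::-1])"
```

```text
t 32.1 now [0.5246 0.4581 0.1596] az 33.2 q [ 0.61  0.28  1.51 -0.    1.35  1.6 ] open 0.0853 F [ 0.5 -0.6 -0.4]
[0.9, -0.6, 127.6] turn 0.0 rows 2.0
s0 [3.075572e+02 2.142799e+02 9.752000e-01 5.957000e-01 4.780000e-02]
s1 [ 3.378761e+02  2.160160e+02  9.867000e-01  5.911000e-01 -3.530000e-02]
s2 [ 3.681364e+02  2.191537e+02  9.852000e-01  5.828000e-01 -1.182000e-01]
s3 [ 3.983128e+02  2.209436e+02  9.829000e-01  5.781000e-01 -2.007000e-01]
```

View pics/t8.png

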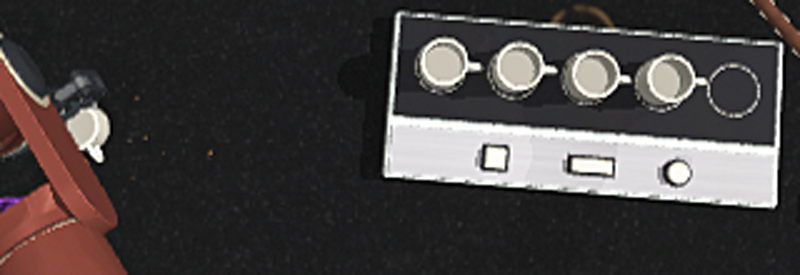

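The top crop shows four cups in the row at (442,64), (518,69), (590,76) and (665,80), handles right, each within 3 mm of its mark. Mark 4 is empty, and the last cup is under the gripper.

Call:
step_arm(
  commands=[
    [100, [0.6, -0.5, 55], 0],
    [100, [0.6, -0.5, 105], 0],
    [100, [0.6, -0.5, 128], 0],
    [100, [0.6, -0.5, 128], 0],
    [40, [0.6, -0.5, 128], 0],
    [40, [0.6, -0.5, 128], 0],
    [40, [0.6, -0.5, 128], 0],
    [40, [0.6, -0.5, 128], 0],
    [40, [0.6, -0.5, 128], 0],
    [40, [0.6, -0.5, 70], 0],
    [40, [0.6, -0.5, 0], 0],
    [40, [0.6, -0.5, 0], 0],
  ],
)

```text
t: 33.62
tool_pos: [0.5264, 0.4606, 0.325]
tool_rot: [-3.006, -0.898, -0.019]
contact_force: [-0.7, 0.5, -1.8]
opening: 0.0508
grip_force: 32.4
```

Call:
step_arm(
  commands=[
    [40, [0, 0, 0], 0],
    [40, [0, 0, 0], 0],
  ],
)

```text
t: 33.88
tool_pos: [0.5243, 0.459, 0.3135]
tool_rot: [3.009, 0.898, -0.007]
contact_force: [-0.5, -0.7, -1.6]
opening: 0.0504
grip_force: 32.3
```

```bash
python3 -c "
from h import *
wps((.5692,-.2865,.165,85.5))"
```

```text
t 33.9 now [0.5243 0.459  0.1585] az 33.2 q [0.61 0.28 1.51 0.   1.35 1.6 ] open 0.0504 F [-0.5 -0.7 -1.6]
[-371.2, 648.0, -4.5] turn -52.3 rows 11.9
```

Call:
step_arm(
  commands=[
    [40, [-371.2, 648, 0], -52.3],
    [40, [-371.2, 648, 0], -52.3],
    [40, [-371.2, 648, 0], -52.3],
    [40, [-371.2, 648, 0], -52.3],
    [40, [-371.2, 648, 0], -52.3],
    [40, [-371.2, 648, 0], -52.3],
    [40, [-371.2, 648, 0], -52.3],
    [40, [-371.2, 648, 0], -52.3],
    [40, [-371.2, 648, 0], -52.3],
    [40, [-371.2, 648, 0], -52.3],
    [40, [-371.2, 648, 0], -52.3],
    [40, [-371.2, 648, 0], -52.3],
  ],
)

```text
t: 35.38
tool_pos: [0.5688, -0.2821, 0.3138]
tool_rot: [-2.303, -2.13, 0.001]
contact_force: [0.3, 0.1, -2.0]
opening: 0.0503
grip_force: 32.5
```

Call:
step_arm(
  commands=[
    [40, [0, 0, 0], 0],
    [40, [0, 0, 0], 0],
  ],
)

```text
t: 35.62
tool_pos: [0.569, -0.2801, 0.3142]
tool_rot: [-2.304, -2.13, 0.001]
contact_force: [-0.0, 0.6, -1.1]
opening: 0.0504
grip_force: 32.5
```

```bash
python3 -c "
from h import *
wps((.5692,-.2865,.16,85.5))"
```

```text
t 35.6 now [ 0.569  -0.2801  0.1592] az 85.5 q [-0.57  0.14  1.67  0.    1.33 -0.5 ] open 0.0504 F [-0.   0.6 -1.1]
[-6.4, 0.7, -0.8] turn 0.0 rows 0.1
```

Call:
step_arm(
  commands=[
    [40, [-6.4, 0.6, 0], 0],
    [40, [-6.4, 0.6, 50], 0],
    [40, [-6.4, 0.6, 80], 0],
    [40, [-6.4, 0.6, 92], 0],
    [40, [-6.4, 0.6, 95], 0],
    [40, [-6.4, 0.6, 95], 0],
    [40, [-6.4, 0.6, 95], 0],
    [100, [-6.4, 0.6, 95], 0],
    [100, [-6.4, 0.6, 95], 0],
    [100, [-6.4, 0.6, 95], 0],
    [100, [-6.4, 0.6, 50], 0],
    [100, [-6.4, 0.6, 0], 0],
  ],
)

```text
t: 37.12
tool_pos: [0.5692, -0.2866, 0.3164]
tool_rot: [-2.304, -2.131, 0.001]
contact_force: [1.6, -0.4, 0.3]
opening: 0.0854
grip_force: 0.0
```

Call:
step_arm(
  commands=[
    [40, [0, -140, 0], 0],
    [0, [0, -280, 0], 0],
    [0, [0, -280, 0], 0],
    [0, [0, -280, 0], 0],
    [0, [0, -280, 0], 0],
    [0, [0, -280, 0], 0],
  ],
)

```text
t: 37.88
tool_pos: [0.2892, -0.2649, 0.3167]
tool_rot: [2.308, 2.129, -0.0]
contact_force: [0.0, -0.2, 0.3]
opening: -0.0
grip_force: 0.0
```

```bash
python3 -c "
from h import *
wps((.475,-.217,.10,85.5),(.475,-.217,.06,85.5))
im=eyes.get_image('top'); cv2.imwrite('t9raw.png',im[:,:,::-1])
for n,u,v in (('s0',307.5,214.3),('s1',337,216),('s2',367.5,219),('s3',398,221),('s4',428,224)): print(n,np.round(fitc(im,u,v,.0245,.09,215),4))
cv2.imwrite('pics/t9.png',cv2.resize(im[185:285,278:478],None,fx=4,fy=4,interpolation=cv2.INTER_CUBIC)[:,:,::-1])"
```

```text
t 37.9 now [ 0.2892 -0.2649  0.1617] az 85.4 q [-0.93 -0.49  2.22 -0.    1.41 -0.85] open -0.0 F [ 0.  -0.2  0.3]
[62.8, 181.3, 61.8] turn -0.1 rows 3.2
[62.8, 181.3, 101.8] turn -0.1 rows 3.5
s0 [3.075432e+02 2.142713e+02 9.748000e-01 5.957000e-01 4.790000e-02]
s1 [ 3.379024e+02  2.160061e+02  9.863000e-01  5.912000e-01 -3.540000e-02]
s2 [ 3.681015e+02  2.191906e+02  9.828000e-01  5.827000e-01 -1.181000e-01]
s3 [ 3.982659e+02  2.209555e+02  9.820000e-01  5.781000e-01 -2.006000e-01]
s4 [ 4.311280e+02  2.234904e+02  1.002800e+00  5.714000e-01 -2.904000e-01]
```

View pics/t9.png

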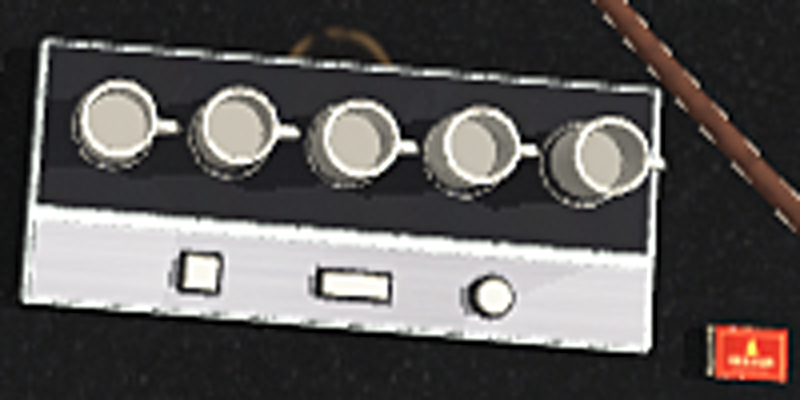

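The row is complete: five cups at (118,123), (238,130), (358,143), (480,147) and (605,157), handles right. The matchbox is flat at (750,353). The keys are square (201,272), bar (354,285) and round (492,297).

Call:
step_arm(
  commands=[
    [0, [62.8, 181.3, 30], 0],
    [0, [62.8, 181.3, 60], 0],
    [0, [62.8, 181.3, 60], 0],
    [0, [62.8, 181.3, 60], 0],
    [0, [62.8, 181.3, 85], 0],
    [0, [62.8, 181.3, 98], 0],
    [0, [62.8, 181.3, 104], 0],
    [0, [62.8, 181.3, 108], 0],
    [0, [62.8, 181.3, 109], 0],
    [0, [62.8, 181.3, 109], 0],
    [0, [62.8, 181.3, 109], 0],
    [0, [62.8, 181.3, 109], 0],
  ],
)

```text
t: 39.42
tool_pos: [0.4761, -0.2167, 0.2094]
tool_rot: [-2.306, -2.133, -0.0]
contact_force: [-3.6, 4.2, 8.6]
opening: -0.0003
grip_force: 4.1
```

```bash
python3 -c "
from h import *
wps((.475,-.217,.054,85.5),(.491,-.011,.1,85.5),(.491,-.011,.054,85.5))
im=eyes.get_image('side'); cv2.imwrite('pics/s9.png',cv2.resize(im[130:240,240:380],None,fx=5,fy=5)[:,:,::-1])"
```

```text
t 39.4 now [ 0.4761 -0.2167  0.0544] az 85.5 q [-0.57  0.02  2.    0.    1.13 -0.49] open -0.0003 F [-3.6  4.2  8.6]
[-0.4, -1.1, 0.4] turn 0.0 rows 0.0
[206.2, -1.2, -45.5] turn 0.0 rows 3.4
[206.2, -1.2, 0.5] turn 0.0 rows 3.3
```

View pics/s9.png

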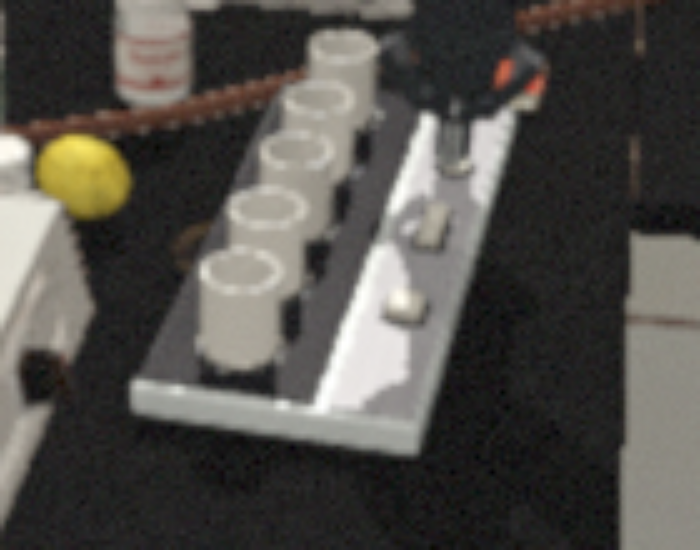

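The side crop shows the closed tips pressing the round key at (455,165) at 8.6 N. The cups are untouched. Next are the square key and then the bar.

Call:
step_arm(
  commands=[
    [0, [0, 0, -30], 0],
    [0, [0, 0, -46], 0],
    [0, [206.2, -1, -46], 0],
    [0, [206.2, -1, -46], 0],
    [0, [206.2, -1, -46], 0],
    [0, [206.2, -1, -46], 0],
    [0, [206.2, -1, -46], 0],
    [0, [206.2, -1, -20], 0],
    [0, [206.2, -1, -9], 0],
    [0, [206.2, -1, -4], 0],
    [0, [206.2, -1, -1], 0],
    [0, [206.2, -1, 0], 0],
  ],
)

```text
t: 40.98
tool_pos: [0.4914, -0.0115, 0.2093]
tool_rot: [-2.306, -2.133, 0.003]
contact_force: [-8.9, -0.9, 14.9]
opening: -0.0001
grip_force: 7.3
```

Call:
step_arm(
  commands=[
    [0, [0, 0, 0], 0],
    [0, [0, 0, 0], 0],
    [0, [0, 0, 0], 0],
  ],
)

```text
t: 41.35
tool_pos: [0.4913, -0.0115, 0.2093]
tool_rot: [-2.306, -2.133, 0.003]
contact_force: [-8.1, -1.1, 10.6]
opening: 0.0001
grip_force: 5.3
```

```bash
python3 -c "
from h import *
wps((.491,-.011,.054,85.5),(.482,-.12,.1,85.5),(.482,-.12,.054,85.5))"
```

```text
t 41.4 now [ 0.4913 -0.0115  0.0543] az 85.6 q [-0.17 -0.06  2.07 -0.    1.13 -0.1 ] open 0.0001 F [-8.1 -1.1 10.6]
[0.4, -0.3, 0.3] turn 0.1 rows 0.0
[-109.0, -0.9, -45.5] turn 0.1 rows 1.9
[-108.9, -0.9, 0.5] turn 0.1 rows 1.7
```

Call:
step_arm(
  commands=[
    [0, [0, 0, -30], 0],
    [0, [0, 0, -46], 0],
    [0, [-109, -0.9, -46], 0],
    [0, [-109, -0.9, -46], 0],
    [0, [-109, -0.9, -46], 0],
    [0, [-109, -0.9, -46], 0],
    [0, [-109, -0.9, -20], 0],
    [0, [-109, -0.9, -9], 0],
    [0, [-109, -0.9, -4], 0],
    [0, [-109, -0.9, -1], 0],
    [0, [-109, -0.9, 0], 0],
    [0, [-109, -0.9, 0], 0],
  ],
)

```text
t: 42.85
tool_pos: [0.4821, -0.119, 0.2093]
tool_rot: [-2.304, -2.132, -0.0]
contact_force: [-6.1, 4.7, 11.7]
opening: -0.0003
grip_force: 5.6
```

Call:
step_arm(
  commands=[
    [0, [0, 0, 0], 0],
    [0, [0, 0, 0], 0],
  ],
)

```text
t: 43.1
tool_pos: [0.482, -0.119, 0.2093]
tool_rot: [-2.304, -2.132, -0.0]
contact_force: [-6.9, 5.3, 11.0]
opening: 0.0
grip_force: 5.5
```

Call:
step_arm(
  commands=[
    [0, [0, 0, -40], 0],
    [0, [0, 0, -90], 0],
    [0, [0, -60, -110], 0],
    [0, [0, -100, -110], 0],
    [0, [0, -100, -110], 0],
    [0, [0, -100, -110], 0],
  ],
)

```text
t: 43.85
tool_pos: [0.3825, -0.1119, 0.3184]
tool_rot: [2.305, 2.132, 0.001]
contact_force: [0.9, 1.0, 0.3]
opening: 0.0001
grip_force: 0.0
```

```bash
python3 -c "
from h import *
wps((.482,-.12,.054,85.5))
im=eyes.get_image('top'); s=eyes.get_image('side')
for n,u,v in (('s0',307.5,214.3),('s1',337,216),('s2',367.5,219),('s3',398,221),('s4',430,224)): print(n,np.round(fitc(im,u,v,.0245,.09,215),4))
a=cv2.resize(im[185:285,278:478],(780,390)); b=cv2.resize(s[130:230,240:440],(390,195)); cv2.imwrite('pics/t10.png',np.vstack([a,np.hstack([b,b*0])])[:,:,::-1])"
```

```text
t 43.9 now [ 0.3825 -0.1119  0.1634] az 85.5 q [-0.47 -0.48  2.21 -0.    1.41 -0.39] open 0.0001 F [0.9 1.  0.3]
[-0.3, 99.6, 109.6] turn 0.0 rows 2.4
s0 [3.075462e+02 2.142723e+02 9.752000e-01 5.957000e-01 4.790000e-02]
s1 [ 3.378322e+02  2.160464e+02  9.837000e-01  5.911000e-01 -3.520000e-02]
s2 [ 3.680845e+02  2.191992e+02  9.838000e-01  5.826000e-01 -1.180000e-01]
s3 [ 3.982763e+02  2.209267e+02  9.833000e-01  5.781000e-01 -2.006000e-01]
s4 [ 4.311680e+02  2.234763e+02  1.004800e+00  5.714000e-01 -2.905000e-01]
```

View pics/t10.png

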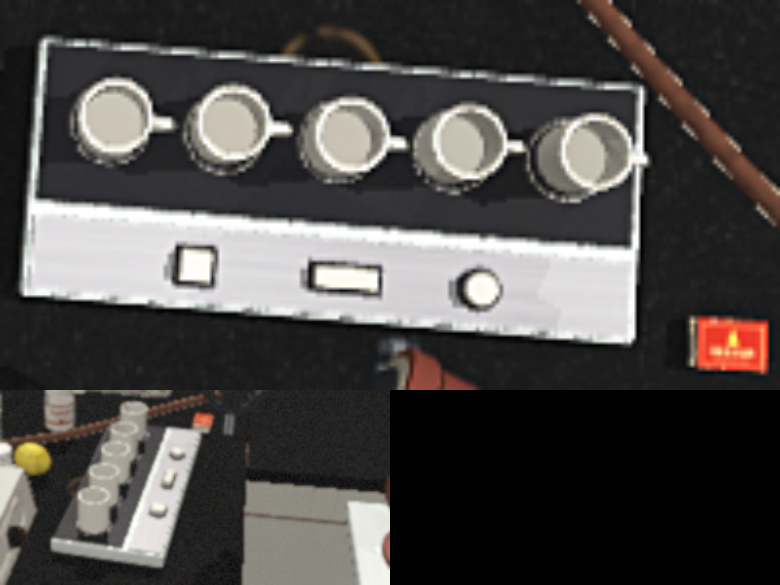

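The final picture shows five cups in the row, from (115,120) to (597,152), handles right. All keys are up at (196,266), (345,278) and (481,289). The matchbox is flat at (732,344), and the arm is clear.

```bash
python3 -c "
from station import finish_job
print(finish_job())"
```

```text
the job is handed in; nothing more can be done
None
```

I handed the job in: matchbox flat on the worktop, all five cups on the ring marks (about 4 mm off at most) with handles right, one knocked cup put back, and the keys pressed in order round, square, bar; the hand-in call returned no verdict.

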